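# Hook a conduit support arm onto a slotted upright

## Robot

A 6-joint arm with a two-finger parallel gripper is mounted at the origin on the work surface. World frame = base frame: x ahead of the robot, y to its left, z up, the work surface at z = 0. Lengths are in mm, angles in degrees, forces in N, time in s.
With the tool pointing down it reaches from about 350 to 725 mm from the base axis. Payload 4.3 kg.
Tool frame: the origin (TCP) lies midway between the tips of the shut fingers; the grasp point (between the pads) lies 19 mm behind it (grip_depth is the distance from the TCP to the grasp point, in mm); z points along the fingers, y is the line along which they close (so a half turn about z gives the same grasp; the last joint's range is limited). The gripper opens to 85 mm and grips with 20 to 120 N. Pads are 22 mm wide; open, the fingers measure 114 mm over their backs; the gripper's body (76 mm by 85 mm) begins 54 mm behind the grasp point. The pads swing forward as they close: fully open they stand 13 mm farther back than shut.
Start: joints at [-77.653, 21.618, 4.641, 73.018, 0, 83.68], TCP at [184.05, -544.787, 231.329] pointing down, gripper open.
Joint ranges: [-156.06, 156.06], [-48.1, 94.91], [-58.44, 69.94], [-101.28, 121.22], [-78.64, 73.56], [-180, 180]. Speed limits (degrees/s): [147.25, 147.25, 180, 180, 180, 180].

## Interface

Orientations are given as a 3x3 rotation matrix whose columns are the frame's x, y, z axes.
In Python, from cell import get_state, capture, hand_in, recognise, cut_out, tip_of, grip_depth gives the robot as it stands.
- The arm moves only by the shell command python3 -m inch 'ROWS' [FORCE]. ROWS is JSON, a list of rows, each a list of 7 numbers: the closure, from -1 (fully open) to 1 (shut), then the shift along the tool's x, y, z normalised to -1 to 1, where 1 is 1 m, then the turn, a rotation vector about the tool's x, y, z normalised to -1 to 1, where 1 is 0.5 rad. In form: [[fingers, x, y, z, wx, wy, wz], ...]. A call has 1 to 8 rows; each row is the pose to reach, as a shift and turn from the pose commanded when the call began, along the tool's axes at that moment; what a row does not reach only later rows make up. A row lasts 1/10 s, in which the tool goes at most 50 mm and 8.59 degrees, less where a joint would pass 70% of its speed; a pose out of reach is approached as far as the arm can. A call with a number of a shift or a turn outside -1 to 1 is refused whole. A call with a gripper value outside its range is refused whole. The fingers move at their own pace and stop on an object; FORCE is the grip in N (left out, the last holds). Time passes only in rows, so rows that repeat a pose let the fingers close. It gives the time, the measured TCP pose, the force, the opening and the grip force at its end, in the units of the state.
- get_state(): the state, without advancing time (a new reading comes with each control period).
- capture(name): name is "scene" or "top" or "wrist"; returns a dict with "color" (384x512x3 uint8, blue, green, red), "depth" (384x512 float32, mm along the optical axis (not along the pixel's ray), 0 where there is no reading), "camera_matrix" (3x3 intrinsics, pixels), "R" (3x3) and "t" (3): a world point X has camera coordinates R X + t; the wrist camera has in their place "T_tool_cam" (4x4, takes a point from camera to tool coordinates, whose origin is the TCP and whose axes are the flange's). Camera axes: x right, y down, z forward; pixel columns grow to the right and rows downward; lengths in mm; the calibration is good to about 2 mm. A picture is of the moment at which its call begins: read the wrist's pose just before it.
- hand_in(): hands the job in; it is judged then, once.
Trained networks look in the newest picture that a camera, given by its name, has taken for a name from the list of things; names that differ only in an ending like _2 or _b are one class to them, and where a whole thing is asked for, a point or a joint stands for the part that bears it (a point fixed in the world has none). Each returns a list of dicts, best first, with "conf" (0 to 1); they miss things now and then, are a little off and sometimes report something else, mostly with a low value. They report only what shows in the picture. A call takes as long as a camera call. They do not tell look-alikes from the thing itself.
- recognise(thing, camera): "location" ([x, y, z] in mm, in world coordinates, good to about 4 mm: the middle of the surface that is visible of it).
- cut_out(thing, camera): "pixels" (384x512 bool, what is visible of it).
- tip_of(thing, camera): "location" ([x, y, z] in mm, in world coordinates, good to about 4 mm: a listed point, or the origin of a listed thing).
The state is a dict: "time_s": time; "joints": joint angles; "qvel": joint speeds; "tau": joint torques, N m; "ee_pos": TCP position; "ee_rot": TCP orientation; "contact_force": force on the tool from outside, world axes, zero at the start; "torque": the same for the moment, N m; "width": finger opening in mm; "grasp_force": force on a finger pad.
Only numpy, scipy, OpenCV 4.12 (cv2) and the standard library are available. Lean on these libraries where they do the work, as an engineer would, in place of code of your own. Each camera call takes 0.05 s, during which the arm holds its last target. There are 200 camera calls.

## Task

Hang the loose steel support bracket on the slotted upright: feel gently for the slots, whose height is not known exactly, and press the two hook tabs in until the back plate lies flat on the upright and has pushed the spring catch in. Keep it pressed flat and push it down until it is fully home and the catch snaps out over the back plate's top edge, pushing gently throughout, never forcing or ramming it. Let go and leave it hanging level, with the other things left where they are.

Things in the scene. Friction and masses are not known exactly. Their poses are not given: they have to be found in the camera images.
- bracket_grip (a point): Loose steel L-shaped bracket, 0.4 kg, standing as it will hang. Point: centre of its web (the rib to pinch from above, across y), 34 mm above the underside, 60 mm before the back face; x points to the hooks, z up. Web 10 mm thick, 5 to 58 mm above the underside, 4 to 110 mm before the back face. Flat arm below: 40 mm wide, 5 thick, 130 long, 20 mm high lip at its front end.
- bracket_back (a point): On the centre line of the bracket's back face, 31 mm above the underside, midway between 2 hook tabs; same axes. Back plate 4 mm thick, 40 wide, 95 high. Tabs stand out 9.5 mm, 8 mm wide, 18 high, at 4 to 22 and 40 to 58 mm above the underside. Upper 8 mm of a tab is its neck, lower 10 mm a tongue (4 mm thick) hanging down behind a 5.5 mm gap.
- upright: Fixed upright: steel channel 54 mm wide, 216 high, holding a 4 mm thick slotted strip (43 wide, top at 206). Origin on the bench below the centre line of the strip's front face; x points into the upright (the way to press; roughly towards the robot), z up. Base plate 110 mm wide, 8 high, reaches 30 mm before the face. 31 mm of free room behind the strip. The strip is rigidly clamped but its height is uncertain: see slots_nominal.
- slots_nominal (a point): On the front face, 128 mm above the bench: midway between the 2 slots (11 mm wide, 22 high, nominally 99-121 and 135-157 mm above the bench). The true slots and catch sit up to 10 mm higher or lower together. Tabs enter with bracket_back 126 to 130 mm high (+- strip error) until back and front faces meet; home is 10-14 mm lower, at 116 (+- strip error), necks on the slots' edges.
- catch (a joint): Spring catch, steel block 9 mm wide, 10 high, standing 7 mm out of the front face above the slots, nominally 182.5-192.5 mm above the bench. Value in m: 0 = fully out, 0.007 = pushed in level with the face (2.8 N to start, 5.6 N level). The back plate pushes it in when pressed flush; it snaps out over the plate's top edge when the bracket is within about 2 mm of home.
- junction_box: Bystander: loose round grey plastic junction box, 80 mm across, 50 mm high, with two pipe stubs along its y axis (144 mm over them). Origin at the centre of its underside. Bracket and junction box stand on opposite sides of the upright, either way round.
- switch_box: Bystander: loose grey plastic switch box, 75 x 110 x 50 mm. Origin at the centre of its underside.
- screwdriver: Bystander: screwdriver lying on the bench, red handle, about 200 mm long. Origin under its middle.
Mind the look-alikes: they are no part of the job. What is shaped like the part that bears bracket_grip but blue or yellow is not meant. Of the things like the upright, leave any that is green; of the rest the smaller one is meant.

How it is judged (in metres and radians):
On the way, in this order (a step that is already met when the one before it is completed fails the run):
1. the bracket is picked up off the bench (height (world z) of bracket_grip above 0.075 m), for 0.2 s.
2. the tabs are in the slots, the back plate pressed on the upright and the catch pushed in (value of joint catch above 0.004 m and x of bracket_grip in the frame of upright between -0.063 and -0.057 m and y of bracket_grip in the frame of upright between -0.005 and 0.005 m), for 0.1 s.
At the end, for the whole second after the job is handed in: The bracket hangs by both hooks on the upright, at rest and released: grip point 57 to 64 mm in front of the front face, within 4 mm of the centre line and 106 to 132 mm above the bench, tilted less than 0.09 rad and turned less than 0.12 rad, with the catch out (below 2 mm) over the plate (value of joint catch below 0.002 m and x of bracket_grip in the frame of upright between -0.064 and -0.057 m and y of bracket_grip in the frame of upright between -0.004 and 0.004 m and z of bracket_grip in the frame of upright between 0.106 and 0.132 m and angle between bracket_grip's own z axis and vertical below 0.09 rad and angle between the x axis of bracket_grip and the x axis of upright, either way round below 0.12 rad and linear speed of bracket below 0.02 m/s); the robot touches nothing.
It fails at once if the bracket is pushed on the upright with more than 80 N (contact force between bracket and upright above 80 N).
It fails at once if the junction box is moved by more than 25 mm (distance of junction_box from where it was at the start of the episode above 0.025 m).
It fails at once if the switch box is moved by more than 25 mm (distance of switch_box from where it was at the start of the episode above 0.025 m).
It fails at once if the screwdriver is moved by more than 25 mm (distance of screwdriver from where it was at the start of the episode above 0.025 m).
It also fails if it takes over 64 s, if anything falls off the work surface, if the arm or the gripper's body presses on something with over 40 N, if the wrist force passes 120 N, or if a joint passes its speed limit or range.

## Working session

There is one attempt and no reset: what is moved stays moved. The work goes in short steps, Python scripts to look and compute and a shell command to move; the robot and the scene stay as the last step left them, time stands still between calls to the robot, and variables do not carry over. Pictures are saved under pics/ and viewed, at most 10 in all, crops included, and the job is handed in when it is done.

```bash
mkdir -p pics; ls
cat > h.py <<'E'
import numpy as np, cv2
from cell import *
def w2p(c,X):
    p=c["R"]@np.array(X,float)+np.ravel(c["t"]); q=c["camera_matrix"]@p; return (q[:2]/q[2]).round(0)
def cloud(c,mask=None):
    d=c["depth"]; K=c["camera_matrix"]; v,u=np.nonzero((d>0)&(mask if mask is not None else True))
    z=d[v,u]; P=np.stack([(u-K[0,2])/K[0,0]*z,(v-K[1,2])/K[1,1]*z,z],1)
    return (P-np.ravel(c["t"]))@c["R"], np.stack([u,v],1)
E
python3 - <<'E'
from h import *
s=get_state(); print(s["time_s"],s["width"],s["ee_rot"],grip_depth)
ims=[]
for n in("scene","top"):
    c=capture(n); ims.append(c["color"]); cv2.imwrite(f"pics/{n}0.png",c["color"])
    print(n,np.round(-c["R"].T@np.ravel(c["t"])))
    for th in("bracket_grip","bracket_back","upright","slots_nominal","catch","junction_box","switch_box","screwdriver"):
        for f in (tip_of,):
            print(th,[(np.round(r["location"]).tolist(),round(r["conf"],2),w2p(c,r["location"]).tolist()) for r in f(th,n)])
cv2.imwrite("pics/both.png",cv2.resize(np.vstack(ims),(0,0),fx=.78,fy=.78))
E
```

```text
pics
0.0 85.47702096832195 [[ 9.47388382e-01  3.20086026e-01 -4.34822838e-04]
 [ 3.20086233e-01 -9.47386242e-01  2.02793758e-03]
 [ 2.37169307e-04 -2.06042531e-03 -9.99997849e-01]] 18.700000000000003
scene [1301.  163. 1276.]
bracket_grip [([237.0, 262.0, 34.0], 0.89, [316.0, 153.0]), ([417.0, 220.0, 31.0], 0.87, [303.0, 194.0]), ([484.0, 354.0, 37.0], 0.58, [343.0, 212.0])]
bracket_back [([427.0, 339.0, 35.0], 0.93, [338.0, 198.0]), ([221.0, 321.0, 31.0], 0.92, [332.0, 152.0]), ([394.0, 274.0, 35.0], 0.8, [319.0, 189.0])]
upright [([284.0, -244.0, 2.0], 0.78, [177.0, 160.0]), ([506.0, 49.0, 2.0], 0.73, [250.0, 216.0]), ([819.0, -58.0, -3.0], 0.71, [204.0, 303.0])]
slots_nominal [([288.0, -245.0, 127.0], 0.77, [171.0, 137.0]), ([818.0, -52.0, 182.0], 0.72, [198.0, 277.0]), ([509.0, 45.0, 128.0], 0.61, [248.0, 196.0])]Traceback (most recent call last):
  File "<stdin>", line 9, in <module>
ValueError: it knows: bracket_back, bracket_grip, junction_box, screwdriver, slots_nominal, switch_box, upright
```

Run:
```python
from h import *
ims=[]
for n in("scene","top"):
    c=capture(n); ims.append(c["color"]); np.savez(f"{n}.npz",**c)
    for th in("bracket_grip","bracket_back","upright","slots_nominal","junction_box","switch_box","screwdriver"):
        if n=="scene" and th in("bracket_grip","bracket_back","upright","slots_nominal"): continue
        print(n,th,[(np.round(r["location"]).tolist(),round(r["conf"],2),w2p(c,r["location"]).tolist()) for r in tip_of(th,n)])
cv2.imwrite("pics/both.png",cv2.resize(np.vstack(ims),(0,0),fx=.78,fy=.78))
```

```text
scene junction_box [([431.0, -159.0, 0.0], 0.56, [193.0, 194.0])]
scene switch_box [([658.0, 235.0, -0.0], 0.97, [304.0, 262.0]), ([483.0, 358.0, 35.0], 0.21, [344.0, 212.0])]
scene screwdriver [([650.0, -241.0, 2.0], 0.59, [156.0, 247.0])]
top bracket_grip [([416.0, 221.0, 32.0], 0.86, [199.0, 232.0]), ([483.0, 356.0, 36.0], 0.61, [146.0, 207.0]), ([235.0, 261.0, 33.0], 0.57, [182.0, 305.0])]
top bracket_back [([427.0, 342.0, 31.0], 0.87, [152.0, 229.0]), ([227.0, 325.0, 31.0], 0.76, [157.0, 308.0]), ([397.0, 273.0, 32.0], 0.64, [178.0, 240.0])]
top upright [([286.0, -249.0, -0.0], 0.83, [383.0, 280.0]), ([817.0, -47.0, 1.0], 0.74, [297.0, 84.0]), ([506.0, 45.0, 2.0], 0.63, [267.0, 197.0])]
top slots_nominal [([282.0, -243.0, 129.0], 0.95, [395.0, 286.0]), ([817.0, -53.0, 186.0], 0.75, [306.0, 54.0]), ([508.0, 47.0, 131.0], 0.74, [266.0, 190.0])]
top junction_box [([428.0, -158.0, -1.0], 0.61, [344.0, 225.0])]
top switch_box [([659.0, 235.0, -1.0], 0.58, [196.0, 143.0]), ([506.0, 49.0, 133.0], 0.4, [265.0, 191.0])]
top screwdriver [([656.0, -241.0, 1.0], 0.56, [372.0, 140.0])]
```

View pics/both.png

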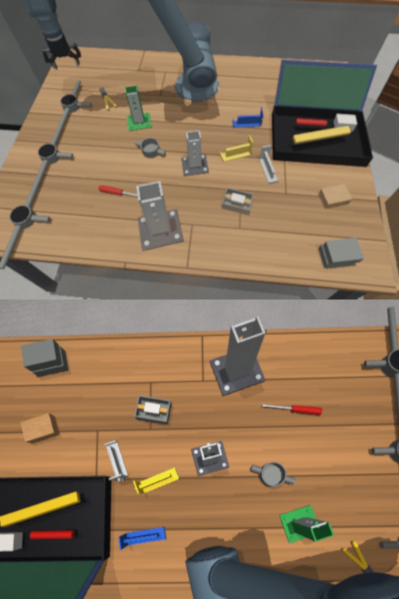

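Run:
```python
from h import *
def load(n): return dict(np.load(n+".npz"))
s,t=load("scene"),load("top")
def crop(c,X,r,f): 
    u,v=w2p(c,X).astype(int); return cv2.resize(c["color"][v-r:v+r,u-r:u+r],(300,300),interpolation=cv2.INTER_CUBIC)
B=(470,350,40);U=(510,47,100)
cv2.imwrite("pics/crop.png",np.vstack([np.hstack([crop(s,B,38,1),crop(s,U,38,1)]),np.hstack([crop(t,B,38,1),crop(t,U,38,1)])]))
for n,c in(("s",s),("t",t)):
    P,_=cloud(c)
    near=lambda X,r:P[np.hypot(P[:,0]-X[0],P[:,1]-X[1])<r]
    b=near((475,352),85); 
    for lo,hi in((3,10),(20,50),(50,64),(64,93),(85,100)):
        q=b[(b[:,2]>lo)&(b[:,2]<hi)]
        if len(q)<5: print(n,"b",lo,len(q)); continue
        (cx,cy),(w,h),a=cv2.minAreaRect(q[:,:2].astype(np.float32)); m=q.mean(0)
        _,_,V=np.linalg.svd(q[:,:2]-m[:2]); print(n,"b",lo,len(q),m.round(1),(round(cx,1),round(cy,1)),(round(w),round(h)),round(a,1),"pca",np.degrees(np.arctan2(V[0,1],V[0,0])).round(1))
    q=near((506,47),70)
    for lo,hi in((4,14),(60,200),(195,225)):
        g=q[(q[:,2]>lo)&(q[:,2]<hi)]
        if len(g)<5: continue
        (cx,cy),(w,h),a=cv2.minAreaRect(g[:,:2].astype(np.float32)); print(n,"u",lo,len(g),g.mean(0).round(1),(round(cx,1),round(cy,1)),(round(w),round(h)),round(a,1),"zmax",np.percentile(g[:,2],[50,95]).round(1))
    g=q[(q[:,2]>40)&(q[:,2]<200)&(q[:,0]>490)]
    if len(g)>20:
        m=g.mean(0); r=g
        for _ in range(8):
            m=r.mean(0); V=np.linalg.svd(r-m)[2]; d=(g-m)@V[2]; r=g[abs(d)<4]
        print(n,"face",len(r),m.round(1),V[2].round(3))
```

```text
s b 3 532 [482.5 352.7   5.4] (476.5, 350.5) (166, 162) 54.3 pca 77.1
s b 20 231 [461.1 371.7  34.3] (471.0, 386.3) (146, 98) 18.5 pca -5.0
s b 50 175 [462.3 365.6  57.8] (458.7, 384.5) (112, 96) 31.4 pca -1.2
s b 64 116 [426.1 367.3  75.1] (417.6, 371.9) (40, 100) 4.0 pca -88.4
s b 85 40 [427.1 341.4  92.9] (425.9, 341.1) (11, 39) 25.9 pca 111.0
s u 4 519 [505.1  46.9   8.8] (511.7, 45.3) (127, 133) 7.9 zmax [ 8.8 13.1]
s u 60 547 [496.   46.3 140.7] (488.0, 44.5) (48, 53) 14.1 zmax [149.3 194.8]
s u 195 170 [483.2  44.1 207.8] (485.9, 44.5) (42, 54) 13.8 zmax [206.7 219.6]
s face 446 [503.4  48.4 122.8] [0.971 0.238 0.002]
t b 3 605 [480.6 352.6   5.3] (475.2, 352.9) (166, 159) 2.6 pca 166.5
t b 20 212 [460.6 359.5  33.9] (469.7, 382.8) (146, 101) 19.6 pca 179.5
t b 50 236 [469.1 353.6  57.4] (464.1, 349.4) (136, 61) 2.9 pca -171.8
t b 64 127 [423.8 372.4  72.3] (415.0, 370.6) (40, 107) 0.8 pca 90.4
t b 85 38 [428.6 335.1  93.2] (428.7, 335.9) (5, 39) 19.1 pca -71.4
t u 4 889 [485.9  43.9   8.8] (504.5, 48.5) (133, 132) 21.0 zmax [ 8.8 12.5]
t u 60 316 [489.8  37.4 139.2] (492.1, 40.2) (45, 53) 14.5 zmax [140.9 195.8]
t u 195 189 [488.3  38.4 211. ] (490.5, 39.4) (42, 54) 13.9 zmax [214.9 219.3]
t face 152 [504.2  41.  128.7] [-0.973 -0.23  -0.005]
```

View pics/crop.png

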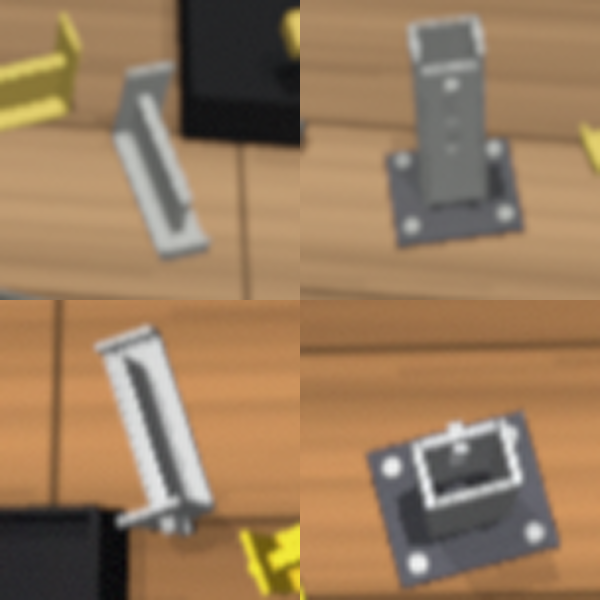

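Look-alikes: among the brackets, blue is at scene px (316,153), yellow at (303,194) and steel at (343,212), so I take steel. Among the uprights, green is at (177,160), large grey at (204,303) and small grey at (250,216), so I take small grey. The crop shows a bare-steel bracket with its hooks towards the robot. It also shows the small grey upright with its front face (normal at about 13.7°) away from the robot and the catch near the top.

```bash
python3 -m inch '[[-1,0.311,-0.122,-0.1,0,0,-1],[-1,0.311,-0.122,-0.1,0,0,-1],[-1,0.311,-0.122,-0.1,0,0,-1],[-1,0.311,-0.122,-0.1,0,0,-1],[-1,0.311,-0.122,-0.1,0,0,-1],[-1,0.311,-0.122,-0.1,0,0,-1],[-1,0.311,-0.122,-0.1,0,0,-1],[-1,0.311,-0.122,-0.1,0,0,-1]]'
python3 -m inch '[[-1,0.314,-0.072,0,0,0,-1],[-1,0.314,-0.072,0,0,0,-1],[-1,0.314,-0.072,0,0,0,-1],[-1,0.314,-0.072,0,0,0,-1],[-1,0.314,-0.072,0,0,0,-1],[-1,0.314,-0.072,0,0,0,-1],[-1,0.314,-0.072,0,0,0,-1],[-1,0.314,-0.072,0,0,0,-1]]'
```

```text
time_s: 1.65
ee_pos: [443.9, -326.4, 333.3]
ee_rot: [[0.672, 0.74, 0.004], [0.74, -0.672, -0.001], [0.002, 0.004, -1.0]]
contact_force: [0.3, -0.2, -0.0]
width: 85.5
grasp_force: 0.0
time_s: 2.45
ee_pos: [600.5, -47.7, 330.3]
ee_rot: [[0.239, 0.971, -0.001], [0.971, -0.239, 0.0], [0.0, -0.001, -1.0]]
contact_force: [0.8, -0.3, 0.3]
width: 85.5
grasp_force: 0.0
```

```bash
python3 -m inch '[[-1,0.281,-0.111,0,0,0,-1],[-1,0.281,-0.111,0,0,0,-1],[-1,0.281,-0.111,0,0,0,-1],[-1,0.281,-0.111,0,0,0,-1],[-1,0.281,-0.111,0,0,0,-1],[-1,0.281,-0.111,0,0,0,-1],[-1,0.281,-0.111,0,0,0,-1]]' | head -3
python3 -m inch '[[-0.3,0.121,-0.047,0.04,0,0,-1],[-0.3,0.121,-0.047,0.04,0,0,-1],[-0.3,0.121,-0.047,0.04,0,0,-1],[-0.3,0.121,-0.047,0.04,0,0,-1]]' | head -3
python3 -m inch '[[-0.3,0,0,0.02,0,0,-1],[-0.3,0,0,0.02,0,0,-1],[-0.3,0,0,0.02,0,0,-1],[-0.3,0,0,0.02,0,0,-1]]' | head -3
python3 -m inch '[[-0.3,0,0,0.02,0,0,-1],[-0.3,0,0,0.02,0,0,-1],[-0.3,0,0,0.02,0,0,-1],[-0.3,0,0,0.02,0,0,-1],[-0.3,0,0,0.02,0,0,-1]]'
cat >> h.py <<'E'
def wcap():
    s=get_state(); c=capture("wrist"); T=np.eye(4);T[:3,:3]=s["ee_rot"];T[:3,3]=s["ee_pos"]
    W=T@c["T_tool_cam"]; c["R"]=W[:3,:3].T; c["t"]=-c["R"]@W[:3,3]; return s,c
E
python3 - <<'E'
from h import *
s,c=wcap(); cv2.imwrite("pics/w1.png",c["color"]); np.savez("w1.npz",**c)
print((-c["R"].T@c["t"]).round())
for th in("bracket_grip","bracket_back"):
    print(th,[(np.round(r["location"],1).tolist(),round(r["conf"],2),w2p(c,r["location"]).tolist()) for r in tip_of(th,"wrist")])
r=cut_out("bracket_grip","wrist"); print([(x["conf"],x["pixels"].sum(),np.argwhere(x["pixels"]).mean(0)) for x in r])
for x in r[:2]:
    P,_=cloud(c,x["pixels"])
    for lo,hi in((2,9),(52,62),(86,100)):
        q=P[(P[:,2]>lo)&(P[:,2]<hi)]
        if len(q)<20: continue
        R=cv2.minAreaRect(q[:,:2].astype(np.float32)); m=q.mean(0);V=np.linalg.svd(q[:,:2]-m[:2],full_matrices=False)[2]
        print(lo,len(q),m.round(1),np.round(R[0],1),np.round(R[1]),round(R[2],1),np.degrees(np.arctan2(V[0,1],V[0,0])).round(1))
E
```

```text
time_s: 3.15
ee_pos: [558.8, 253.3, 330.7]
ee_rot: [[-0.258, 0.966, -0.001], [0.966, 0.258, 0.001], [0.001, -0.001, -1.0]]
time_s: 3.55
ee_pos: [481.3, 355.5, 289.5]
ee_rot: [[-0.69, 0.723, -0.004], [0.723, 0.69, -0.001], [0.001, -0.003, -1.0]]
time_s: 3.95
ee_pos: [484.8, 352.5, 271.0]
ee_rot: [[-0.951, 0.309, -0.0], [0.309, 0.951, -0.001], [-0.0, -0.001, -1.0]]
time_s: 4.45
ee_pos: [484.9, 352.7, 251.1]
ee_rot: [[-0.984, -0.181, 0.0], [-0.181, 0.984, -0.001], [0.0, -0.001, -1.0]]
contact_force: [0.0, 0.2, 0.1]
width: 55.4
grasp_force: 0.0
[403. 337. 394.]
bracket_grip [([480.6, 358.4, 29.4], 0.81, [261.0, 159.0]), ([408.8, 219.0, 37.7], 0.64, [156.0, 80.0])]
bracket_back [([394.2, 277.5, 30.2], 0.7, [208.0, 77.0]), ([426.3, 335.4, 30.6], 0.69, [251.0, 114.0])]
[(0.61, np.int64(3679), array([ 86.0752922 , 159.50394129])), (0.6, np.int64(2955), array([156.49069374, 259.37901861]))]
2 1666 [421.8 205.9   5.1] [416.6 215.1] [ 40. 127.] 21.4 -69.0
52 1005 [412.6 225.8  57.9] [417.6 231.2] [ 38. 118.] 28.6 -68.8
86 245 [394.4 272.9  93.7] [394.8 272.5] [39.  4.] 21.2 20.8
2 1644 [488.4 359.2   5. ] [485.2 358. ] [127.  41.] 18.5 18.5
52 762 [472.4 353.3  57.9] [474.2 346.4] [118.  39.] 10.1 18.5
86 178 [426.9 338.1  94.4] [427.1 338.4] [ 4. 39.] 18.4 -71.4
```

View pics/w1.png

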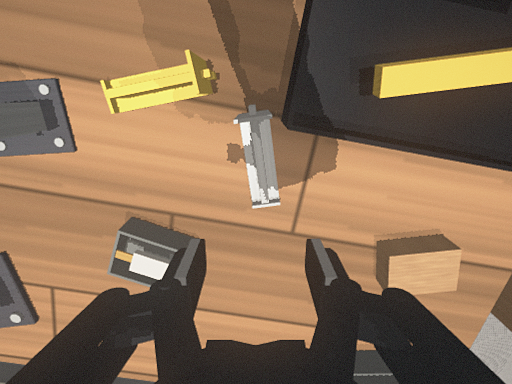

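The picture shows the steel bracket at px (259,157), with the tray beside it and the yellow one at (160,80). The bracket's yaw is 198.5° and its grip point is about (481.5, 356.5).

```bash
python3 -m inch '[[-0.3,0.003,0.004,0.1,0,0,-0.283],[-0.3,0.003,0.004,0.1,0,0,-0.283],[-0.3,0.003,0.004,0.15,0,0,-0.283],[-0.3,0.003,0.004,0.19,0,0,-0.283],[-0.3,0.003,0.004,0.22,0,0,-0.283],[-0.3,0.003,0.004,0.234,0,0,-0.283],[-0.3,0.003,0.004,0.234,0,0,-0.283],[-0.3,0.003,0.004,0.234,0,0,-0.283]]' 
python3 -m inch '[[0,0,0,0,0,0,0],[0.4,0,0,0,0,0,0],[0.6,0,0,0,0,0,0],[0.8,0,0,0,0,0,0],[1,0,0,0,0,0,0],[1,0,0,0,0,0,0],[1,0,0,0,0,0,0],[1,0,0,0,0,0,0]]' 70
```

```text
time_s: 5.45
ee_pos: [480.7, 358.1, 17.7]
ee_rot: [[-0.948, -0.32, 0.0], [-0.32, 0.948, -0.0], [-0.0, -0.0, -1.0]]
contact_force: [0.6, -0.1, -0.5]
width: 55.5
grasp_force: 0.0
time_s: 6.25
ee_pos: [481.1, 358.4, 18.3]
ee_rot: [[-0.947, -0.32, 0.002], [-0.32, 0.947, 0.001], [-0.002, -0.0, -1.0]]
contact_force: [-1.0, -1.0, 6.1]
width: 8.9
grasp_force: 68.7
```

```bash
python3 -m inch '[[1,0,0,-0.03,0,0,0],[1,0,0,-0.07,0,0,0],[1,0,0,-0.11,0,0,0],[1,0,0,-0.15,0,0,0],[1,0,0,-0.19,0,0,0],[1,0,0,-0.23,0,0,0],[1,0,0,-0.27,0,0,0],[1,0,0,-0.282,0,0,0]]' 
python3 -m inch '[[1,0.003,-0.04,0,0,0,0.05],[1,0.006,-0.085,0,0,0,0.1],[1,0.009,-0.13,0,0,0,0.175],[1,0.01,-0.175,0,0,0,0.175],[1,0.013,-0.22,0,0,0,0.175],[1,0.016,-0.265,0,0,0,0.175],[1,0.018,-0.308,0,0,0,0.175],[1,0.018,-0.308,0,0,0,0.175]]'
python3 - <<'E'
from h import *
s,c=wcap(); cv2.imwrite("pics/w2.png",c["color"]); np.savez("w2.npz",**c)
sc=capture("scene"); np.savez("scene2.npz",**sc)
P,_=cloud(c); Rt=np.array(s["ee_rot"]); pos=np.array(s["ee_pos"]); print(pos.round(1))
for th in("bracket_grip","bracket_back","slots_nominal","upright"):
    print(th,[(np.round(r["location"],1).tolist(),round(r["conf"],2)) for r in tip_of(th,"wrist")])
g=P[(P[:,2]>212)&(P[:,2]<221)&(np.hypot(P[:,0]-495,P[:,1]-44)<60)]
R=cv2.minAreaRect(g[:,:2].astype(np.float32)); print(len(g),g.mean(0).round(1),np.round(R,1) if 0 else R)
E
```

```text
time_s: 7.05
ee_pos: [481.3, 358.8, 303.3]
ee_rot: [[-0.947, -0.32, 0.005], [-0.32, 0.947, 0.003], [-0.005, 0.001, -1.0]]
contact_force: [-0.1, 0.4, -4.3]
width: 9.2
grasp_force: 68.9
time_s: 7.85
ee_pos: [562.5, 55.4, 297.7]
ee_rot: [[-0.973, -0.229, -0.002], [-0.229, 0.973, -0.003], [0.003, -0.002, -1.0]]
contact_force: [0.7, 1.3, -4.5]
width: 9.2
grasp_force: 69.7
[562.5  55.4 297.7]
bracket_grip [([413.2, 221.1, 31.4], 0.79), ([562.9, 53.2, 313.2], 0.7)]
bracket_back [([393.3, 274.6, 28.5], 0.89), ([506.9, 41.3, 313.3], 0.76)]
slots_nominal [([502.6, 46.2, 130.5], 0.97)]
upright [([505.3, 43.8, 2.0], 0.84), ([817.2, -53.1, -0.7], 0.76)]
952 [481.9  38.6 215.8] ((486.3841857910156, 40.10712814331055), (35.465736389160156, 54.111595153808594), 13.939080238342285)
```

View pics/w2.png

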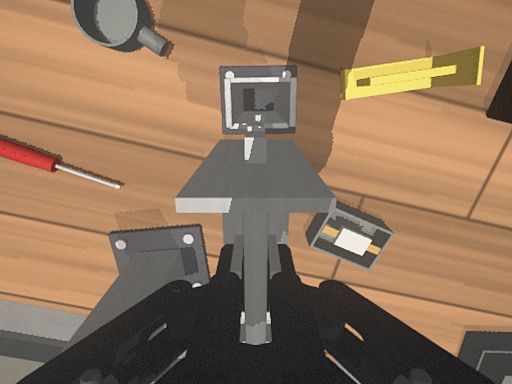

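The picture shows the held bracket (plate top edge at px row 205, columns 176–335) just in front of the small upright's top (px 260,100), with the catch at about (257,122).

Run:
```python
from h import *
s=get_state(); pos=np.array(s["ee_pos"]);Rt=np.array(s["ee_rot"]); print(pos.round(1),s["time_s"])
c=dict(np.load("w2.npz")); P,uv=cloud(c)
pos=np.array([562.5,55.4,297.7]); Q=(P-pos)@Rt   # tool coords
near=(abs(Q[:,1])<60)
def rep(n,m):
    g=Q[m&near]; 
    if len(g)<5: print(n,len(g));return
    R=cv2.minAreaRect(g[:,:2].astype(np.float32)); print(n,len(g),g.mean(0).round(1),"rect",np.round(R[0],1),np.round(R[1],1),round(R[2],1),"y",np.percentile(g[:,1],[1,99]).round(1),"x",np.percentile(g[:,0],[1,99]).round(1),"z",np.percentile(g[:,2],[5,95]).round(1))
zw=P[:,2]
px=lambda a,b,d,e:(uv[:,0]>a)&(uv[:,0]<b)&(uv[:,1]>d)&(uv[:,1]<e)
rep("plate top",(Q[:,2]<-72)&(Q[:,2]>-90)&px(170,340,190,220))
rep("web top",(Q[:,2]<-30)&(Q[:,2]>-46)&px(235,280,210,330))
rep("plate back",(Q[:,2]<-10)&px(190,320,140,197)&(Q[:,2]>-72))
rep("channel top",(zw>213)&(zw<221)&px(210,305,60,140))
rep("strip top",(zw>203)&(zw<209)&px(210,305,60,140))
rep("catch",(zw>175)&(zw<200)&px(240,275,110,140))
# back plate normal
g=Q[(Q[:,2]<-15)&px(195,318,145,195)&(Q[:,2]>-72)]; m=g.mean(0);V=np.linalg.svd(g-m,full_matrices=False)[2]; print("back normal",V[2].round(3),m.round(1))
g=Q[px(246,266,125,165)&(Q[:,2]>-60)]; 
# scene view: rectify upright front face
for f in("scene","scene2"):
    d=dict(np.load(f+".npz")); n=np.array([.971,.241,0]);t=np.array([-.241,.971,0]); C=np.array([504,45,0.])
    pts=[];
    for y,z in((-40,60),(40,60),(40,220),(-40,220)):
        X=C+t*y+np.array([0,0,z]); p=d["camera_matrix"]@(d["R"]@X+d["t"].ravel()); pts.append(p[:2]/p[2])
    # pixel 3.5/mm ; image y down
    dst=np.float32([[0,560],[280,560],[280,0],[0,0]])
    H=cv2.getPerspectiveTransform(np.float32(pts),dst); im=cv2.warpPerspective(d["color"],H,(280,560),flags=cv2.INTER_CUBIC)
    for z in range(60,221,20): cv2.line(im,(0,int(560-(z-60)*3.5)),(12,int(560-(z-60)*3.5)),(0,0,255),1)
    cv2.imwrite(f"pics/rect_{f}.png",im)
a=cv2.imread("pics/rect_scene.png");b=cv2.imread("pics/rect_scene2.png"); cv2.imwrite("pics/rect.png",np.hstack([a,b]))
```

```text
[561.3  61.8 299. ] 8.15
plate top 3343 [ 57.9  -0.4 -76.1] rect [57.3 -0.6] [ 5.2 40.4] 0.5 y [-20.   19.2] x [55.1 59.7] z [-77.6 -72.9]
web top 3420 [ 11.   -0.6 -39.3] rect [ 9.7 -0.1] [59.7 19.5] 8.5 y [-8.8  8.7] x [-18.1  38.9] z [-41.8 -36.2]
plate back 5079 [ 59.7  -0.5 -49.7] rect [63.2 -0.4] [ 9.  40.3] 0.7 y [-19.9  18.9] x [58.9 66.8] z [-70.4 -19.2]
channel top 939 [82.2  2.8 81.9] rect [77.5  3.2] [54.1 35.5] 89.8 y [-23.7  29.9] x [60.1 95. ] z [80.7 83.3]
strip top 187 [66.6  7.4 93.1] rect [74.8  3.2] [44.3 35. ] 89.6 y [-18.9  25.3] x [57.3 92.3] z [89.5 94.7]
catch 154 [ 62.8   1.9 109. ] rect [62.3  1.3] [13.  27.2] 20.9 y [-13.   14.8] x [53.8 67.2] z [103.9 117.5]
back normal [-1.    -0.009  0.016] [ 59.6  -0.3 -50.6]
```

View pics/rect.png

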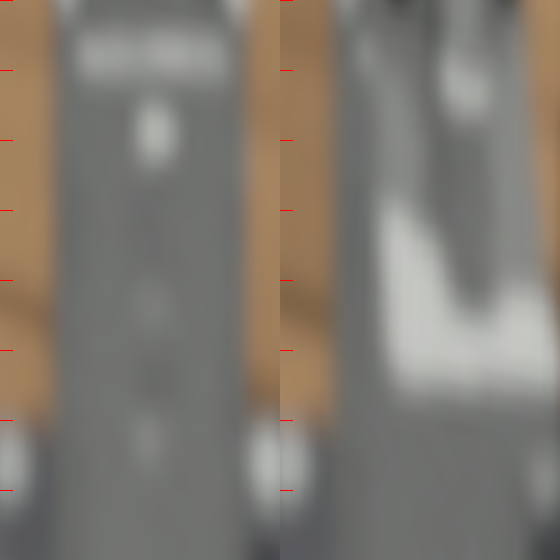

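The rectified face shows the catch as a bright blob (px 155,135) and two lit slot bottoms at about (150,305) and (148,440). I'll refine the heights from the wrist camera, at rest and slightly retracted.

```bash
python3 -m inch '[[1,-0.02,0,0,0,0,0],[1,-0.02,0,0,0,0,0],[1,-0.02,0,0,0,0,0],[1,-0.02,0,0,0,0,0],[1,-0.02,0,0,0,0,0]]' | head -3
cat > m.py <<'E'
from h import *
s,c=wcap(); s2=get_state(); np.savez("w3.npz",**c); pos=np.array(s["ee_pos"]);Rt=np.array(s["ee_rot"]); print(pos.round(1),(s2["ee_pos"]-pos).round(2),Rt.round(4).tolist())
P,uv=cloud(c);Q=(P-pos)@Rt; zw=P[:,2]; ok=(abs(Q[:,1])<50)&(Q[:,0]>40)&(Q[:,0]<150)
def rep(n,m):
    g=Q[m]
    if len(g)<5: print(n,len(g));return
    R=cv2.minAreaRect(g[:,:2].astype(np.float32)); print(n,len(g),"z",np.median(zw[m]).round(1),"rect",np.round(R[0],1),np.round(R[1],1),round(R[2],1))
rep("plate top",(Q[:,2]<-72)&(Q[:,2]>-90)&ok)
rep("channel top",(zw>213)&(zw<221)&ok)
rep("strip top",(zw>202)&(zw<209)&ok)
m=ok&(zw>170)&(zw<200)&(abs(Q[:,1]-0)<12)&(Q[:,0]<100)
for z in range(170,200,2):
    k=m&(zw>=z)&(zw<z+2)
    if k.sum()>3: print(z,k.sum(),np.percentile(Q[k,0],[5,95]).round(1),np.percentile(Q[k,1],[5,95]).round(1),uv[k].mean(0).round())
E
python3 m.py
python3 - <<'E'
from h import *
c=dict(np.load("w3.npz")); im=c["color"][20:170,170:340]; cv2.imwrite("pics/w3.png",cv2.resize(im,(0,0),fx=4,fy=4,interpolation=cv2.INTER_CUBIC))
E
```

```text
time_s: 8.65
ee_pos: [580.8, 65.5, 299.5]
ee_rot: [[-0.972, -0.236, -0.0], [-0.236, 0.972, -0.0], [0.0, -0.0, -1.0]]
[580.8  65.5 299.5] [ 0.07 -0.14  0.03] [[-0.9716, -0.2365, -0.0001], [-0.2365, 0.9716, -0.0002], [0.0001, -0.0001, -1.0]]
plate top 3342 z 375.9 rect [57.4 -1.1] [40.4  5.2] 89.9
channel top 1044 z 215.9 rect [97.9 -2.5] [53.8 35.8] 90.0
strip top 455 z 203.4 rect [95.1 -2.3] [44.6 35.2] 89.7
188 124 [70.7 86.8] [-6.5  2. ] [254. 100.]
190 36 [72.2 86.2] [-6.4  1.1] [254. 100.]
```

View pics/w3.png

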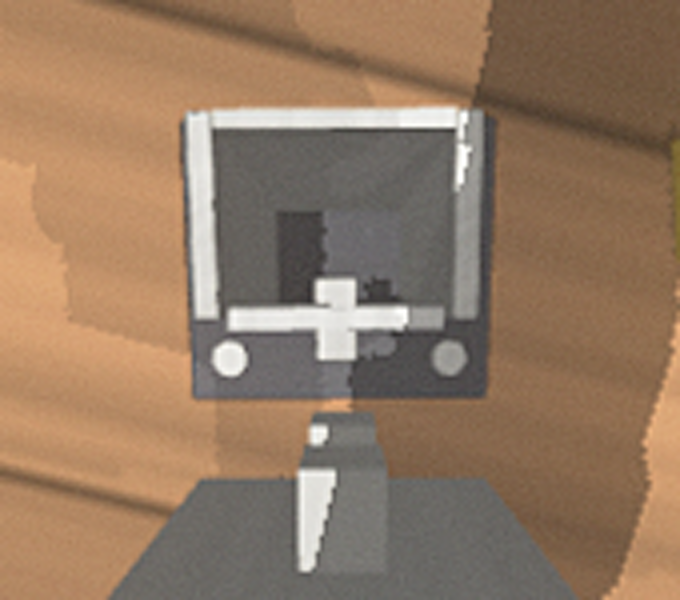

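The crop shows the channel with the strip in front of it and the catch block (px 335,320). The catch top is at z≈189.3 against 192.5 nominal, and the strip top at 203.4 against 206, so the strip sits about 3 mm low. Entry therefore needs the TCP at z≈112.5.

```bash
python3 -m inch '[[1,-0.012,-0.001,0.02,0,0,0],[1,-0.012,-0.001,0.06,0,0,0],[1,-0.012,-0.001,0.1,0,0,0],[1,-0.012,-0.001,0.14,0,0,0],[1,-0.012,-0.001,0.17,0,0,0],[1,-0.012,-0.001,0.187,0,0,0],[1,-0.012,-0.001,0.187,0,0,0],[1,-0.012,-0.001,0.187,0,0,0]]' 
python3 -m inch '[[1,0,0,0,0,0,0],[1,0,0,0,0,0,0],[1,0,0,0,0,0,0]]' 
python3 m.py
```

```text
time_s: 9.5
ee_pos: [593.2, 67.0, 112.8]
ee_rot: [[-0.972, -0.236, 0.0], [-0.236, 0.972, -0.0], [-0.0, -0.0, -1.0]]
contact_force: [0.3, -0.1, -4.4]
width: 9.4
grasp_force: 69.6
time_s: 9.8
ee_pos: [594.2, 67.1, 113.6]
ee_rot: [[-0.972, -0.236, 0.002], [-0.236, 0.972, -0.0], [-0.002, -0.001, -1.0]]
contact_force: [0.1, 0.1, -4.1]
width: 9.5
grasp_force: 69.6
[594.2  67.1 113.6] [-0.25 -0.02 -0.3 ] [[-0.9718, -0.236, 0.0024], [-0.236, 0.9718, -0.0001], [-0.0023, -0.0006, -1.0]]
plate top 8567 z 190.1 rect [78.6 -0.9] [52.9 47.7] 89.7
channel top 0
strip top 0
170 171 [59.1 90.8] [-10.7  10.7] [258. 163.]
172 164 [59.2 90.8] [-10.9  11.3] [261. 156.]
174 196 [59.2 90.8] [-11.1  10.8] [260. 159.]
176 207 [59.2 90.9] [-10.8  11.1] [261. 157.]
178 229 [59.2 90.9] [-10.8  10.3] [258. 155.]
180 243 [59.2 90.8] [-11.   11.1] [260. 163.]
182 268 [59.1 90.8] [-10.8  11. ] [260. 160.]
184 280 [59.1 90.9] [-10.8  11. ] [261. 164.]
186 323 [59.1 90.9] [-10.6  11. ] [261. 156.]
188 2338 [56.1 99.3] [-8.6  9.4] [258. 107.]
190 1545 [55.9 98.8] [-10.3  10. ] [258. 144.]
192 137 [90.6 90.9] [-10.8  10.2] [260.  57.]
194 161 [90.6 90.9] [-10.7  10.7] [263.  56.]
196 172 [90.6 90.9] [-10.7  10.7] [260.  54.]
198 210 [90.6 90.9] [-10.9  10.5] [261.  53.]
```

```bash
cat > m2.py <<'E'
from h import *
s,c=wcap(); pos=np.array(s["ee_pos"]);Rt=np.array(s["ee_rot"]); print(pos.round(1),Rt[:,0].round(4),s["contact_force"])
P,uv=cloud(c);Q=(P-pos)@Rt; zw=P[:,2]; ok=(abs(Q[:,1])<45)
def rep(n,m):
    g=Q[m]
    if len(g)<5: print(n,len(g));return
    print(n,len(g),"z",np.median(zw[m]).round(1),"x",np.percentile(g[:,0],[2,50,98]).round(1),"y",np.percentile(g[:,1],[1,99]).round(1),g[:,1].min().round(1),g[:,1].max().round(1))
rep("plate top",(Q[:,0]<61)&(Q[:,0]>52)&(zw>184)&(zw<196)&ok)
F=np.percentile(Q[ok&(zw>193)&(zw<200)&(Q[:,0]>62)&(abs(Q[:,1])<12),0],50); print("face",F)
rep("strip front",ok&(zw>192)&(zw<204)&(abs(Q[:,0]-F)<1.0))
rep("strip top",ok&(zw>200)&(zw<208)&(Q[:,0]>F-1)&(Q[:,0]<F+5))
rep("channel top",ok&(zw>213)&(zw<219)&(Q[:,0]>F-3)&(Q[:,0]<F+45))
k=ok&(zw>180)&(zw<196)&(Q[:,0]>F-6.3)&(Q[:,0]<F-1.2)&(abs(Q[:,1])<8); rep("catch top",k)
a=(Q[:,0]>F-1)&(Q[:,0]<F+1)&ok&(zw>150)&(zw<204)
g=Q[a]; print("face slope",np.polyfit(g[:,1],g[:,0],1).round(4) if len(g)>50 else None)
g=Q[(Q[:,0]<61)&(Q[:,0]>55.5)&(zw>187)&(zw<193)&ok]; print("plate slope",np.polyfit(g[:,1],g[:,0],1).round(4))
E
python3 m2.py
```

```text
[593.9  67.1 113.3] [-0.9718 -0.236  -0.0017] [-0.38697034  0.06235797 -3.33480217]
plate top 3576 z 189.6 x [55.5 58.5 59.8] y [-20.7  18.5] -21.2 19.0
face 90.54547733866464
strip front 1279 z 196.7 x [90.3 90.5 90.8] y [-22.1  20.1] -22.6 20.4
strip top 95 z 200.2 x [90.3 90.5 90.7] y [-21.8  18.8] -22.2 20.0
channel top 0
catch top 1044 z 189.5 x [84.3 86.7 89.3] y [-5.4  3.4] -5.5 3.5
face slope [5.90000e-03 9.05414e+01]
plate slope [-1.10000e-03  5.79268e+01]
```

```bash
python3 -m inch '[[1,0.005,0,0,0,0,0],[1,0.01,0,0,0,0,0],[1,0.014,0,0,0,0,0],[1,0.018,0,0,0,0,0],[1,0.018,0,0,0,0,0],[1,0.018,0,0,0,0,0]]' | grep -E "pos|force"
python3 -m inch '[[1,0.001,0,0,0,0,0],[1,0.002,0,0,0,0,0],[1,0.003,0,0,0,0,0],[1,0.004,0,0,0,0,0],[1,0.005,0,0,0,0,0],[1,0.006,0,0,0,0,0],[1,0.006,0,0,0,0,0],[1,0.006,0,0,0,0,0]]' | grep -E "pos|force"
```

```text
ee_pos: [575.7, 62.8, 112.4]
contact_force: [-0.1, 0.7, -3.8]
grasp_force: 69.6
ee_pos: [570.4, 61.5, 112.4]
contact_force: [1.9, 0.9, -4.1]
grasp_force: 69.6
```

```bash
python3 -m inch '[[1,0.001,0,0,0,0,0],[1,0.002,0,0,0,0,0],[1,0.003,0,0,0,0,0],[1,0.004,0,0,0,0,0],[1,0.004,0,0,0,0,0]]' | grep -E "pos|force"
python3 -m inch '[[1,0.001,0,0,0,0,0],[1,0.002,0,0,0,0,0],[1,0.003,0,0,0,0,0],[1,0.003,0,0,0,0,0]]' | grep -E "pos|force|ee_rot"
```

```text
ee_pos: [566.3, 60.5, 112.4]
contact_force: [4.6, 1.2, -7.1]
grasp_force: 69.5
ee_pos: [563.7, 59.9, 112.5]
ee_rot: [[-0.972, -0.236, 0.001], [-0.236, 0.972, 0.0], [-0.001, -0.0, -1.0]]
contact_force: [4.9, 1.5, -6.9]
grasp_force: 69.5
```

```bash
python3 -m inch '[[1,0.0005,0,0,0,0,0],[1,0.001,0,0,0,0,0],[1,0.001,0,0,0,0,0]]' | grep -E "pos|force"
python3 -m inch '[[1,0.0005,0,0,0,0,0],[1,0.001,0,0,0,0,0],[1,0.001,0,0,0,0,0]]' | grep -E "pos|force|ee_rot"
```

```text
ee_pos: [563.7, 59.9, 112.7]
contact_force: [8.0, 1.2, -6.7]
grasp_force: 69.3
ee_pos: [563.7, 59.9, 112.8]
ee_rot: [[-0.972, -0.236, 0.005], [-0.236, 0.972, 0.001], [-0.005, 0.0, -1.0]]
contact_force: [9.9, 2.8, -9.4]
grasp_force: 69.1
```

```bash
python3 -m inch '[[1,0.001,0,0,0,0,0],[1,0.002,0,0,0,0,0],[1,0.002,0,0,0,0,0]]' | grep -E "pos|force"
python3 -m inch '[[1,0,0,0.001,0,0,0],[1,0,0,0.002,0,0,0],[1,0,0,0.003,0,0,0],[1,0,0,0.004,0,0,0],[1,0,0,0.005,0,0,0],[1,0,0,0.006,0,0,0],[1,0,0,0.006,0,0,0]]' | grep -E "pos|force|ee_rot"
python3 m2.py
```

```text
ee_pos: [563.8, 60.0, 113.3]
contact_force: [14.7, 4.3, -11.5]
grasp_force: 68.8
ee_pos: [564.0, 59.2, 109.1]
ee_rot: [[-0.972, -0.236, 0.01], [-0.236, 0.972, 0.001], [-0.01, -0.002, -1.0]]
contact_force: [11.3, 2.0, 0.2]
grasp_force: 70.6
[564.   59.2 109.1] [-0.9716 -0.2364 -0.0097] [11.29257249  2.00594985  0.20537979]
plate top 1
face 62.88737703852583
strip front 5701 z 199.4 x [62.  62.8 63.5] y [-22.6  21.7] -23.3 22.1
strip top 3112 z 202.5 x [61.9 62.8 67.2] y [-22.9  21.9] -23.4 22.2
channel top 0
catch top 22 z 181.6 x [59.8 61.  61.7] y [-6.   5.2] -6.0 5.2
face slope [4.60000e-03 6.28986e+01]Traceback (most recent call last):
  File "m2.py", line 16, in <module>
    g=Q[(Q[:,0]<61)&(Q[:,0]>55.5)&(zw>187)&(zw<193)&ok]; print("plate slope",np.polyfit(g[:,1],g[:,0],1).round(4))
                                                                             ~~~~~~~~~~^^^^^^^^^^^^^^^^^
    raise TypeError("expected non-empty vector for x")
TypeError: expected non-empty vector for x
```

```bash
cat > m3.py <<'E'
from h import *
s,c=wcap(); pos=np.array(s["ee_pos"]);Rt=np.array(s["ee_rot"]); print(pos.round(1),np.round(s["contact_force"],1))
P,uv=cloud(c);Q=(P-pos)@Rt; zw=P[:,2]
for a in(53,55,57,58,59,60,61,62,63,64):
    k=(Q[:,0]>a)&(Q[:,0]<a+1)&(abs(abs(Q[:,1])-12)<6)&(zw>90)
    if k.sum()>5: print(a,k.sum(),np.percentile(zw[k],[2,25,50,75,98]).round(1))
k=(abs(Q[:,1])<3)&(Q[:,0]>-10)&(Q[:,0]<54)&(zw>100)&(zw<170); print("web",k.sum(),np.polyfit(Q[k,0],zw[k],1).round(3),np.median(zw[k]).round(1))
cv2.imwrite("pics/w4.png",c["color"])
E
python3 m3.py
```

```text
[563.9  59.2 109. ] [11.   2.7  0.1]
58 152 [201.7 202.3 202.7 202.9 203.2]
59 563 [202.  202.7 203.  203.4 204.1]
60 640 [202.  202.7 203.  203.5 204.3]
61 619 [202.  202.7 203.1 203.4 204.2]
62 3792 [164.4 186.6 195.2 200.7 203.7]
63 3520 [100.4 148.5 169.6 187.1 203. ]
web 1139 [1.0000e-03 1.4866e+02] 148.7
```

View pics/w4.png

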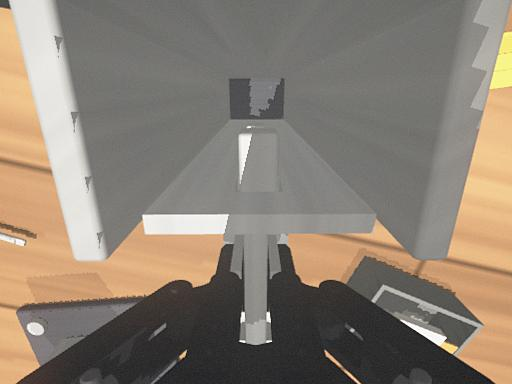

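The strip's top edge (row ~222) now covers the plate, and the catch's rear sticks out behind the strip at px (258,160), so the catch is pushed in. The web is level and has gone down 4 mm. I continue down.

```bash
python3 -m inch '[[1,0.001,0,0.001,0,0,0],[1,0.001,0,0.002,0,0,0],[1,0.001,0,0.003,0,0,0],[1,0.001,0,0.004,0,0,0],[1,0.001,0,0.005,0,0,0],[1,0.001,0,0.005,0,0,0]]' | grep -E "pos|force"
python3 m3.py | tail -1
```

```text
ee_pos: [564.1, 58.9, 104.6]
contact_force: [13.4, 2.3, 0.6]
grasp_force: 70.7
web 934 [-3.0000e-03  1.4423e+02] 144.2
```

```bash
python3 -m inch '[[1,0,0,0.001,0,0,0],[1,0,0,0.002,0,0,0],[1,0,0,0.003,0,0,0],[1,0,0,0.003,0,0,0]]' | grep -E "pos|force"
python3 -m inch '[[1,0,0,0.0007,0,0,0],[1,0,0,0.0014,0,0,0],[1,0,0,0.002,0,0,0],[1,0,0,0.002,0,0,0]]' | grep -E "pos|force"
python3 m3.py | tail -1
```

```text
ee_pos: [564.1, 58.8, 101.6]
contact_force: [11.4, 2.9, -0.4]
grasp_force: 70.6
ee_pos: [564.1, 58.8, 100.4]
contact_force: [9.7, 2.2, 5.5]
grasp_force: 71.4
web 717 [3.00000e-03 1.40037e+02] 140.1
```

```bash
python3 -m inch '[[1,0,0,0.001,0,0,0],[1,0,0,0.002,0,0,0],[1,0,0,0.002,0,0,0]]' | grep -E "pos|force"
python3 - <<'E'
from h import *
s,c=wcap(); cv2.imwrite("pics/w5.png",np.hstack([cv2.resize(dict(np.load("w3.npz"))["color"][0:1,0:1],(1,1)).repeat(384,0),c["color"]])[90:260,120:400])
pos=np.array(s["ee_pos"]);Rt=np.array(s["ee_rot"]);P,uv=cloud(c);Q=(P-pos)@Rt
# catch rear protrusion: pixels with |y|<4 behind strip
k=(abs(Q[:,1]+1)<4)&(Q[:,0]>63)&(Q[:,0]<80)&(P[:,2]>172)&(P[:,2]<192); print(k.sum(), np.percentile(Q[k,0],[2,98]) if k.sum() else "", np.median(P[k,2]) if k.sum() else "")
E
python3 m3.py | tail -1
```

```text
ee_pos: [564.4, 58.8, 99.6]
contact_force: [7.4, 2.7, 12.3]
grasp_force: 72.2
1550 [63.1639471  69.11215016] 189.265908593846
web 689 [1.30000e-02 1.39316e+02] 139.3
```

View pics/w5.png

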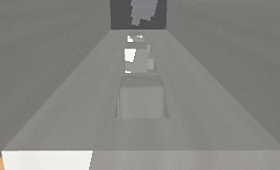

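The catch's rear now stands only ~9.5 mm behind the face (16 mm block, 7 mm out), so it has snapped out. The bracket is home (back point at ~112.5). Now I relax the forces and let go.

```bash
python3 -m inch '[[1,-0.001,0,-0.001,0,0,0],[1,-0.002,0,-0.002,0,0,0],[1,-0.002,0,-0.002,0,0,0],[1,-0.002,0,-0.002,0,0,0]]' 20 | grep -E "pos|force"
python3 -m inch '[[0.6,0,0,0,0,0,0],[0.3,0,0,0,0,0,0],[0,0,0,0,0,0,0],[0,0,0,0,0,0,0],[-0.2,0,0,0,0,0,0],[-0.2,0,0,0,0,0,0]]' | grep -E "pos|force|width"
```

```text
ee_pos: [564.3, 58.8, 99.7]
contact_force: [6.1, 0.5, 6.4]
grasp_force: 71.2
ee_pos: [559.8, 59.1, 96.0]
contact_force: [0.2, -0.1, -0.4]
width: 51.2
grasp_force: 0.0
```

```bash
python3 -m inch '[[-0.2,-0.004,0,-0.01,0,0,0],[-0.2,-0.006,0,-0.03,0,0,0],[-0.2,-0.008,0,-0.06,0,0,0],[-0.2,-0.01,0,-0.1,0,0,0],[-0.2,-0.01,0,-0.14,0,0,0],[-0.2,-0.01,0,-0.18,0,0,0],[-0.2,-0.01,0,-0.2,0,0,0],[-0.2,-0.01,0,-0.2,0,0,0]]' | grep -E "pos|force"
python3 -m inch '[[-0.2,0,0,0,0,0,0],[-0.2,0,0,0,0,0,0],[-0.2,0,0,0,0,0,0]]' | grep -E "pos|force"
python3 - <<'E'
from h import *
s,c=wcap(); cv2.imwrite("pics/w6.png",c["color"]); pos=np.array(s["ee_pos"]);Rt=np.array(s["ee_rot"]);P,uv=cloud(c);Q=(P-pos)@Rt;zw=P[:,2]
def rep(n,k):
    if k.sum()<5: print(n,k.sum()); return
    print(n,k.sum(),"z",np.percentile(zw[k],[5,50,95]).round(1),"x",np.percentile(Q[k,0],[2,98]).round(1),"y",np.percentile(Q[k,1],[2,98]).round(1))
near=(abs(Q[:,1])<40)&(Q[:,0]>-60)&(Q[:,0]<120)
rep("strip top",near&(zw>200)&(zw<207)); rep("catch top",near&(abs(Q[:,1])<8)&(zw>185)&(zw<195)); rep("plate top",near&(zw>172)&(zw<181)&(abs(Q[:,1])<23)&(Q[:,0]<75))
k=near&(abs(Q[:,1]+1)<4)&(zw>132)&(zw<146)&(Q[:,0]<60); rep("web",k); print(np.polyfit(Q[k,0],zw[k],1).round(4),np.polyfit(Q[k,0],Q[k,1],1).round(4))
E
```

```text
ee_pos: [572.1, 61.5, 301.0]
contact_force: [0.2, -0.2, -0.6]
grasp_force: 0.0
ee_pos: [569.0, 61.5, 294.6]
contact_force: [-0.2, -0.3, -0.1]
grasp_force: 0.0
strip top 363 z [200.8 203.2 205.8] x [65.4 99.7] y [-23.4  20.7]
catch top 187 z [188.2 189.7 193.8] x [58.6 99.8] y [-6.3  5.1]
plate top 214 z [174.2 176.8 180.4] x [58.1 70.9] y [-21.9  20.7]
web 615 z [136.  138.  140.1] x [-44.4  51.5] y [-4.8  2. ]
[3.640000e-02 1.378121e+02] [-0.     -1.4173]
```

View pics/w6.png

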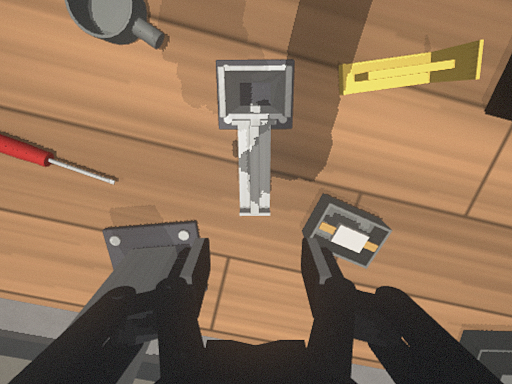

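The bracket (px 255,165) hangs from the small upright with the catch out over the plate. Its tilt is 0.036 rad and its lateral offset is about 0.

```bash
python3 -c "
from cell import *
print(hand_in())"
```

```text
the job is handed in; nothing more can be done
None
```

The bracket is hung on the small grey upright, with both tabs seated, the catch out over the plate and the gripper clear. It tilts about 0.036 rad (limit 0.09), and the job is handed in; the hand-in returned no verdict.

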